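# Swing-test the canvas clamps and reject the one that binds

### The arm

A 6-joint arm with a two-finger parallel gripper is mounted at the origin on the work surface. World frame = base frame: x ahead of the robot, y to its left, z up, the work surface at z = 0. Lengths are in mm, angles in rad, forces in N, time in s.
With the tool pointing down it reaches from about 275 to 750 mm from the base axis. Payload 10.2 kg.
Tool frame: the origin (TCP) lies midway between the tips of the shut fingers; the grasp point (between the pads) lies 19 mm behind it (ctrl.tcp_to_grasp is the z of the grasp point in the tool frame, in mm); z points along the fingers, y is the direction in which the jaws open and shut (so a half turn about z gives the same grasp; the last joint's range is limited). The gripper opens to 85 mm and grips with 20 to 120 N. Pads are 22 mm wide; open, the fingers measure 114 mm over their backs; the gripper's body (76 mm by 85 mm) begins 54 mm behind the grasp point. The pads swing forward as they close: fully open they stand 13 mm farther back than shut.
Start: joints at [-1.508, 0.313, 1.498, -0, 1.331, -0.223], TCP at [147.998, -503.714, 231.294] pointing down, gripper open.
Joint ranges: [-2.94, 2.94], [-0.97, 2.17], [0.19, 2.56], [-1.23, 4.37], [0.02, 3.11], [-2.88, 2.88]. Speed limits (rad/s): [2.39, 2.39, 3.01, 3.14, 3.14, 3.14].

### API

Orientations are given as a unit quaternion [w, x, y, z].
In Python, from rig import sensors, capture, order, ctrl gives the robot as it stands. The module is installed in compiled form; this text tells all that it offers.
- The arm moves only by the tool play_rows, never from a script. Its argument "deltas" is a list of rows, each a list of 7 numbers: the shift along the world's x, y, z in units of 40 mm (1.0 is 40 mm), then the turn, a rotation vector about the world's x, y, z in units of 6 degrees (1.0 is 6 degrees), then the opening, from -1 (shut) to 1 (fully open). A call has 1 to 8 rows; each row shifts and turns the commanded pose from where the row before left it; what a row does not reach is not made up. A row lasts 1/12 s, in which the tool goes at most 41.7 mm and 7.16 degrees, less where a joint would pass 70% of its speed; a pose out of reach is approached as far as the arm can. A call is refused whole if a number of a shift passes 1 or a number of a turn 1, either way. A call with a gripper value outside its range is refused whole. The fingers move at their own pace and stop on an object; "squeeze" is the grip in N (left out, the last holds). Time passes only in rows, so rows that do not move let the fingers close. It gives the time, the measured TCP pose, the force and the opening at its end, in the units of the state.
- sensors.sense(): the state, without advancing time (a new reading comes with each control period).
- capture(name): name is "scene" or "top" or "wrist"; returns a dict with "pixels" (400x640x3 uint8, red, green, blue), "z_map" (400x640 float32, mm along the optical axis (not along the pixel's ray), 0 where there is no reading), "fx", "fy", "cx", "cy" (pixels), "eye" and "rotation" of the camera in the world; the wrist camera has in their place "tool_from_camera" (4x4, takes a point from camera to tool coordinates, whose origin is the TCP and whose axes are the flange's). Camera axes: x right, y down, z forward; pixel columns grow to the right and rows downward; lengths in mm; the calibration is good to about 2 mm. A picture is of the moment at which its call begins: read the wrist's pose just before it.
- order.finish_job(): hands the job in, once; it reports no verdict.
The state is a dict: "time_s": time; "joints": joint angles; "dq": joint speeds; "tau": joint torques, N m; "eef_pos": TCP position; "ee_rot": TCP orientation; "force": force on the tool from outside, world axes, zero at the start; "wrist_torque": the same for the moment, N m; "grip_width": opening from 0.0 (shut) to 1.0 (fully open).
Only numpy, scipy, OpenCV 4.12 (cv2) and the standard library are available. Lean on these libraries where they do the work, as an engineer would, in place of code of your own. Each camera call takes 0.05 s, during which the arm holds its last target. There are 200 camera calls.

### The job

Check the three canvas clamps in the test stand: first swing every arm out from home to the right as far as it will go and leave it there; one of the three will jam about halfway. Then slide that binding clamp out towards you by its hub and set it down gently, upright on the floor of the red tray, and only after that fold the two sound arms fully back home, their clamps staying seated in their places. Leave the bottles and other things standing around undisturbed.

Things in the scene. Friction and masses are not known exactly. Their poses are not given: they have to be found in the camera images.
- stand: Fixed plywood test bench; yaw varies by 13 degrees. Origin on the table below the middle of its row of three places, own x away from the robot, own y left along the row. Places at own x = 0, y = -140, 0, 140 mm, floors 96 mm above the table: side rails and a back stop 16 mm high, open to the front; bench edge at x = -46. Lips over x = -8 to 36 hold the clamp's foot down.
- lamp_bar (a point): Middle of the aluminium bar (24 mm wide, 265 to 286 mm above the table) across the whole row, 60 mm behind the middles of the places; 16 mm posts 245 mm to either side. It hangs over the knobs, so the tool must come in under it, leaning back towards the robot, 22 to 40 degrees from vertical.
- clamp_a: One of three look-alike canvas clamps, loose (0.35 to 0.7 kg) in a place, 1.5 to 2 mm play; which is where varies. Blue block 70 (x) by 64 (y) by 42 mm tall on a foot 84 wide (y), 8 thick. Origin: centre of the underside (96 mm above the table), axes as the stand's. To take out: slide 46 mm or more towards the robot (own -x), clear of the lips, then lift. It slides easily.
- hub_a (a point): Top of the steel hub of clamp_a, 74 mm above the clamp's underside, on the arm's pivot axis. Bare round post 22 mm across, 24 mm of it free above the arm. Own x = -18, y = 0, nearly over the centre of mass. Handle the clamp by it, with a firm grip.
- swing_a (a joint): Arm angle of clamp_a in rad. 0 = home, knob to the left (+y); grows as it swings right. Arm direction = 0.75 minus this value, from own +x towards own +y. A sound arm swings to a stop at 1.5; a binding arm jams hard at roughly half of that. Starts at 0 to 0.3. About 1 N at the knob moves a free arm; it stays where left.
- knob_a (a point): Top of the orange knob of clamp_a: an upright round post 12 mm across at the arm's free end, 54 mm from the pivot axis, top 82 mm and foot (the arm's upper face) 50 mm above the clamp's underside.
- clamp_b: One of three look-alike canvas clamps, loose (0.35 to 0.7 kg) in a place, 1.5 to 2 mm play; which is where varies. Blue block 70 (x) by 64 (y) by 42 mm tall on a foot 84 wide (y), 8 thick. Origin: centre of the underside (96 mm above the table), axes as the stand's. To take out: slide 46 mm or more towards the robot (own -x), clear of the lips, then lift. It slides easily.
- hub_b (a point): Top of the steel hub of clamp_b, 74 mm above the clamp's underside, on the arm's pivot axis. Bare round post 22 mm across, 24 mm of it free above the arm. Own x = -18, y = 0, nearly over the centre of mass. Handle the clamp by it, with a firm grip.
- swing_b (a joint): Arm angle of clamp_b in rad. 0 = home, knob to the left (+y); grows as it swings right. Arm direction = 0.75 minus this value, from own +x towards own +y. A sound arm swings to a stop at 1.5; a binding arm jams hard at roughly half of that. Starts at 0 to 0.3. About 1 N at the knob moves a free arm; it stays where left.
- knob_b (a point): Top of the orange knob of clamp_b: an upright round post 12 mm across at the arm's free end, 54 mm from the pivot axis, top 82 mm and foot (the arm's upper face) 50 mm above the clamp's underside.
- clamp_c: One of three look-alike canvas clamps, loose (0.35 to 0.7 kg) in a place, 1.5 to 2 mm play; which is where varies. Blue block 70 (x) by 64 (y) by 42 mm tall on a foot 84 wide (y), 8 thick. Origin: centre of the underside (96 mm above the table), axes as the stand's. To take out: slide 46 mm or more towards the robot (own -x), clear of the lips, then lift. It slides easily.
- hub_c (a point): Top of the steel hub of clamp_c, 74 mm above the clamp's underside, on the arm's pivot axis. Bare round post 22 mm across, 24 mm of it free above the arm. Own x = -18, y = 0, nearly over the centre of mass. Handle the clamp by it, with a firm grip.
- swing_c (a joint): Arm angle of clamp_c in rad. 0 = home, knob to the left (+y); grows as it swings right. Arm direction = 0.75 minus this value, from own +x towards own +y. A sound arm swings to a stop at 1.5; a binding arm jams hard at roughly half of that. Starts at 0 to 0.3. About 1 N at the knob moves a free arm; it stays where left.
- knob_c (a point): Top of the orange knob of clamp_c: an upright round post 12 mm across at the arm's free end, 54 mm from the pivot axis, top 82 mm and foot (the arm's upper face) 50 mm above the clamp's underside.
- reject_tray: Fixed red open tray, 140 by 140 by 35 mm outside, walls and floor 4 mm, origin on the table under its centre. On the left or the right in front of the stand, changing places with the stock box; yaw varies a little.
- stock_box: Fixed white open box of the same size with a cross of dividers; not to be used. Origin on the table under its centre.
- tall_bottle: Loose bystander: amber bottle, 48 mm across, 140 mm tall, between robot and stand. Origin at the centre of its underside.
- low_jar: Loose bystander: low clear jar with white lid, 44 mm across, 38 mm tall, close in front of the stand. Origin at the centre of its underside.
- marker_case: Loose bystander: green marker case lying along y, 26 by 110 by 18 mm, close in front of the stand. Origin at the centre of its underside.
- dropper: Loose bystander: black dropper bottle, 32 mm across, 80 mm tall, behind the stand. Origin at the centre of its underside.
- glass_cup: Loose bystander: clear glass cup, 70 mm across, 65 mm tall, behind the stand. Origin at the centre of its underside.
- spray_can: Loose bystander: yellow spray can, 52 mm across, 150 mm tall, right of the stand. Origin at the centre of its underside.
- wood_spool: Loose bystander: wooden spool, 56 mm across, 60 mm tall, left of the stand. Origin at the centre of its underside.

How it is judged (in metres and radians):
On the way, in this order (a step that is already met when the one before it is completed fails the run):
1. all three arms are swung out as far as they go: the two sound ones at the far stop, the binding one at its jam (((value of joint swing_a between 0.64 and 0.9 rad and value of joint each of swing_b, swing_c above 1.38 rad) or (value of joint swing_b between 0.64 and 0.9 rad and value of joint each of swing_a, swing_c above 1.38 rad) or (value of joint swing_c between 0.64 and 0.9 rad and value of joint each of swing_a, swing_b above 1.38 rad))), for 0.2 s.
2. the binding clamp stands upright on the floor of the red tray, let go, while the sound arms are still out (((x of clamp_a in the frame of reject_tray between -0.05 and 0.05 m and y of clamp_a in the frame of reject_tray between -0.05 and 0.05 m and z of clamp_a in the frame of reject_tray below 0.015 m and angle between clamp_a's own z axis and vertical below 0.12 rad and linear speed of clamp_a below 0.03 m/s and contact force between the fingers and clamp_a below 0.2 N and value of joint each of swing_b, swing_c above 1.2 rad) or (x of clamp_b in the frame of reject_tray between -0.05 and 0.05 m and y of clamp_b in the frame of reject_tray between -0.05 and 0.05 m and z of clamp_b in the frame of reject_tray below 0.015 m and angle between clamp_b's own z axis and vertical below 0.12 rad and linear speed of clamp_b below 0.03 m/s and contact force between the fingers and clamp_b below 0.2 N and value of joint each of swing_a, swing_c above 1.2 rad) or (x of clamp_c in the frame of reject_tray between -0.05 and 0.05 m and y of clamp_c in the frame of reject_tray between -0.05 and 0.05 m and z of clamp_c in the frame of reject_tray below 0.015 m and angle between clamp_c's own z axis and vertical below 0.12 rad and linear speed of clamp_c below 0.03 m/s and contact force between the fingers and clamp_c below 0.2 N and value of joint each of swing_a, swing_b above 1.2 rad))), for 0.2 s.
At the end, for the whole second after the job is handed in: The binding clamp stands upright (within 7 degrees) and at rest on the floor of the red tray, its centre within 50 mm of the tray's along both sides; the two sound arms are back home (below 0.1 rad) and their clamps sit level in their own places, within 12 mm of where they began (((x of clamp_a in the frame of reject_tray between -0.05 and 0.05 m and y of clamp_a in the frame of reject_tray between -0.05 and 0.05 m and z of clamp_a in the frame of reject_tray below 0.015 m and angle between clamp_a's own z axis and vertical below 0.12 rad and linear speed of each of clamp_a, clamp_b, clamp_c below 0.03 m/s and value of joint each of swing_b, swing_c below 0.1 rad and z of each of clamp_b, clamp_c in the frame of stand below 0.101 m and angle between each of clamp_b, clamp_c's own z axis and vertical below 0.08 rad and distance of each of clamp_b, clamp_c from where it was at the start of the episode below 0.012 m) or (x of clamp_b in the frame of reject_tray between -0.05 and 0.05 m and y of clamp_b in the frame of reject_tray between -0.05 and 0.05 m and z of clamp_b in the frame of reject_tray below 0.015 m and angle between clamp_b's own z axis and vertical below 0.12 rad and linear speed of each of clamp_b, clamp_a, clamp_c below 0.03 m/s and value of joint each of swing_a, swing_c below 0.1 rad and z of each of clamp_a, clamp_c in the frame of stand below 0.101 m and angle between each of clamp_a, clamp_c's own z axis and vertical below 0.08 rad and distance of each of clamp_a, clamp_c from where it was at the start of the episode below 0.012 m) or (x of clamp_c in the frame of reject_tray between -0.05 and 0.05 m and y of clamp_c in the frame of reject_tray between -0.05 and 0.05 m and z of clamp_c in the frame of reject_tray below 0.015 m and angle between clamp_c's own z axis and vertical below 0.12 rad and linear speed of each of clamp_c, clamp_a, clamp_b below 0.03 m/s and value of joint each of swing_a, swing_b below 0.1 rad and z of each of clamp_a, clamp_b in the frame of stand below 0.101 m and angle between each of clamp_a, clamp_b's own z axis and vertical below 0.08 rad and distance of each of clamp_a, clamp_b from where it was at the start of the episode below 0.012 m))); the robot touches nothing.
It fails at once if a bystander is shoved more than 25 mm or tipped over (distance of any of tall_bottle, low_jar, marker_case, dropper, glass_cup, spray_can, wood_spool from where it was at the start of the episode above 0.025 m or angle between any of tall_bottle, low_jar, marker_case, dropper, glass_cup, spray_can, wood_spool's own z axis and vertical above 0.5 rad).
It fails at once if a clamp is dropped or banged into the red tray (over 80 N) (contact force between any of clamp_a, clamp_b, clamp_c and reject_tray above 80 N).
It fails at once if a sound clamp is taken out of its place ((distance of clamp_a from where it was at the start of the episode above 0.03 m and value of joint swing_a above 1 rad) or (distance of clamp_b from where it was at the start of the episode above 0.03 m and value of joint swing_b above 1 rad) or (distance of clamp_c from where it was at the start of the episode above 0.03 m and value of joint swing_c above 1 rad)).
It also fails if it takes over 72 s, if anything falls off the work surface, if the arm or the gripper's body presses on something with over 40 N, if the wrist force passes 120 N, or if a joint passes its speed limit or range.

## Working session

There is one attempt and no reset: what is moved stays moved. The work goes in short steps, Python scripts to look and compute and a tool call to move; the robot and the scene stay as the last step left them, time stands still between calls to the robot, and variables do not carry over. Pictures are saved under pics/ and viewed, about 8 in all and at most 12, crops included, and the job is handed in when it is done.

Besides the shell and the picture viewer there is one more tool, called after "Emit:" as a command line: name --pt "numbers of a row" for each row, then --argument value for the rest. play_rows: Moves the arm, as the interface text tells. Its arguments: {"type":"object","properties":{"deltas":{"type":"array","items":{"type":"array","items":{"type":"number"}}},"squeeze":{"type":"number"}},"required":["deltas"]}

```bash
mkdir -p pics; cat > h.py <<'E'
import numpy as np, cv2
from rig import sensors, capture, order, ctrl
from scipy.spatial.transform import Rotation as R
def save(c,n): cv2.imwrite('pics/'+n,c['pixels'][:,:,::-1])
def cloud(c):
    v,u=np.mgrid[:400,:640]; z=c['z_map']
    P=np.stack([(u-c['cx'])/c['fx']*z,(v-c['cy'])/c['fy']*z,z],-1)
    return P@np.array(c['rotation']).T+np.array(c['eye'])
def ray(c,u,v,h):
    d=np.array(c['rotation'])@np.array([(u-c['cx'])/c['fx'],(v-c['cy'])/c['fy'],1]); e=np.array(c['eye'])
    return e+d*(h-e[2])/d[2]
def blobs(m,amin=20):
    n,l,s,ce=cv2.connectedComponentsWithStats(m.astype(np.uint8))
    return [(i,s[i],ce[i]) for i in range(1,n) if s[i][4]>=amin],l
E
python3 - <<'E'
from h import *
for n in('scene','top'):
    c=capture(n); save(c,n+'0.png'); np.save(n+'0.npy',c,allow_pickle=True)
    print(n,c['fx'],c['eye'],np.round(c['rotation'],3).tolist())
print(sensors.sense()); print(ctrl.tcp_to_grasp)
E
```

```text
scene 391.21426445422406 [ 648.51293572  678.94992545 1012.96068607] [-0.029, 0.056, 0.94, -0.337]
top 398.9354206578221 [ 380.7006293    20.48584969 1376.42477198] [-0.051, 0.707, -0.702, 0.063]
{'time_s': 0.1, 'joints': array([-1.50840912e+00,  3.13395077e-01,  1.49833003e+00,  4.44388857e-06,
        1.33098429e+00, -2.23402986e-01]), 'dq': array([ 7.75366973e-05, -2.66503716e-03, -2.05877518e-03, -5.96306114e-04,
        3.82639999e-04, -5.37192187e-04]), 'tau': array([ 2.01713447e-03, -4.12907445e+01, -2.60142750e+01, -2.23624061e-04,
        3.05677160e-03, -1.24620843e-05]), 'eef_pos': array([ 147.97996672, -503.49021176,  230.80347084]), 'ee_rot': array([-5.56390753e-04,  9.89807777e-01,  1.42408752e-01,  4.70559495e-05]), 'force': array([-0.60882767, -0.29240026,  0.51001477]), 'wrist_torque': array([ 0.03809186,  0.01677475, -0.00899359]), 'grip_width': 0.9993602562017754}
-18.700000000000003
```

View pics/top0.png

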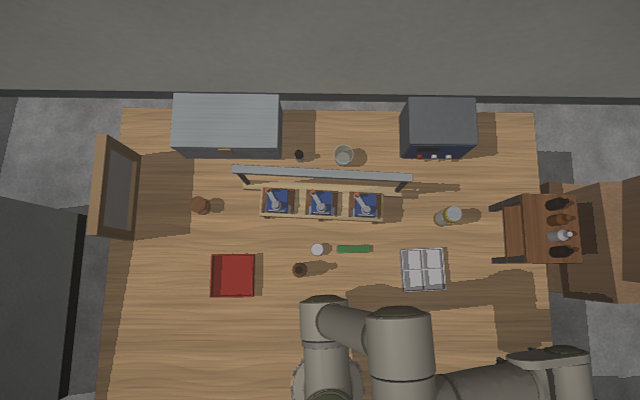

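View pics/scene0.png

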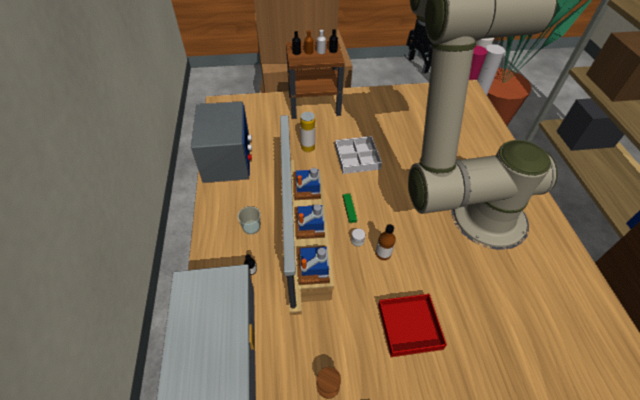

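The top view shows the red tray at (233,275), the stand around (322,203), the jar at (317,249), the green case at (354,249) and the bottle at (300,270). The scene view shows the orange knobs under the bar, at x≈300. The rotation is a quaternion, so I'll convert it before measuring.

```bash
cat >> h.py <<'E'
def fixc(c):
    q=np.array(c['rotation'])
    if q.size==4: c['rotation']=R.from_quat([q[1],q[2],q[3],q[0]]).as_matrix()
    return c
def load(n): return fixc(np.load(n,allow_pickle=True).item())
E
python3 - <<'E'
from h import *
for n in('top','scene'):
    c=load(n+'0.npy'); P=cloud(c); hsv=cv2.cvtColor(c['pixels'],cv2.COLOR_RGB2HSV); H,S,V=cv2.split(hsv)
    print(n)
    for name,m in dict(blue=(H>105)&(H<125)&(S>120)&(V>60),red=((H<4)|(H>176))&(S>170),orange=(H>=4)&(H<14)&(S>190)&(V>150),green=(H>50)&(H<75)&(S>150)).items():
        b,l=blobs(m,8)
        for i,s,ce in b:
            Q=P[(l==i)&(c['z_map']>0)]
            if len(Q)==0: continue
            rect=cv2.minAreaRect(Q[:,:2].astype(np.float32))
            print(name,s[4],ce.round(1),'med',np.median(Q,0).round(0),'z',np.percentile(Q[:,2],[5,95]).round(0),'rect',np.round(rect[0]),np.round(rect[1]),round(rect[2],1))
    # steel bar, top at 286
    m=(P[...,2]>276)&(P[...,2]<296)&(P[...,0]>450)&(P[...,0]<900)&(abs(P[...,1])<400)&(c['z_map']>0)
    b,l=blobs(m,100)
    for i,s,ce in b:
        Q=P[l==i]; print('bar',s[4],np.median(Q,0).round(),[np.round(v,1) for v in cv2.minAreaRect(Q[:,:2].astype(np.float32))])
c=load('top0.npy')
for nm,u,v,h in [('jar',317,249,38),('bottle',299,268,140),('spray',454,213,150),('spool',200,203,60),('drop',299,155,80),('cup',344,152,65)]: print(nm,ray(c,u,v,h).round())
big=cv2.resize(c['pixels'][175:235,245:400],None,fx=5,fy=5,interpolation=cv2.INTER_CUBIC)
cs=load('scene0.npy'); b2=cv2.resize(cs['pixels'][160:310,240:400],(775,727)[::1] if 0 else (640,600))
cv2.imwrite('pics/crop1.png',big[:,:,::-1]); cv2.imwrite('pics/crop2.png',b2[:,:,::-1])
E
```

```text
top
blue 21 [423. 145.] med [ 767. -297.  159.] z [157. 164.] rect [ 766. -297.] [ 2. 64.] 0.8
blue 9 [283.8 190.1] med [621. 143. 139.] z [133. 140.] rect [621. 144.] [22.  3.] 82.5
blue 16 [327.4 192.7] med [613.   6. 138.] z [135. 142.] rect [613.   6.] [ 7. 22.] 2.7
blue 19 [372.9 197.2] med [ 607. -142.  138.] z [134. 141.] rect [ 599. -140.] [37. 17.] 28.8
blue 17 [269.2 202.4] med [582. 186. 137.] z [134. 141.] rect [581. 189.] [36.  6.] 9.5
blue 29 [313.2 205.2] med [574.  51. 138.] z [132. 141.] rect [576.  48.] [41. 13.] 1.4
blue 14 [357.4 204.7] med [577. -87. 137.] z [133. 140.] rect [575. -88.] [25. 10.] 28.8
bar 1605 [642.  23. 285.] [array([643.3,  23.7]), array([509.6,  26.2]), np.float64(87.7)]
scene
blue 79 [243.6 130.9] med [ 769. -322.  154.] z [121. 162.] rect [ 768. -353.] [194.   3.] 89.9
blue 76 [302.4 173.6] med [ 592. -133.  138.] z [135. 141.] rect [ 593. -125.] [34. 40.] 84.0
blue 175 [310.2 186.7] med [571. -83. 129.] z [112. 140.] rect [580. -90.] [23. 66.] 87.3
blue 110 [305.2 210. ] med [598.   9. 138.] z [135. 140.] rect [598.  13.] [42. 34.] 3.7
blue
[... 332 characters left out ...]
. -308.] [16.  7.] 89.4
red 3068 [410.9 324.8] med [351. 320.   5.] z [ 1. 35.] rect [356. 321.] [139. 140.] 0.8
orange 8 [299.1 176.9] med [606. -83. 178.] z [175. 179.] rect [606. -81.] [10.  6.] 85.5
orange 11 [300.6 214.9] med [613.  55. 178.] z [176. 180.] rect [614.  54.] [7. 8.] 85.5
orange 15 [303.5 260.9] med [619. 195. 178.] z [175. 180.] rect [619. 193.] [11.  7.] 84.6
green 199 [349.5 207.6] med [449. -77.  18.] z [14. 21.] rect [448. -81.] [ 23. 108.] 1.5
bar 1568 [647.  88. 286.] [array([645. ,  23.3]), array([513.6,  24. ]), np.float64(87.7)]
jar [441.  38.  38.]
bottle [379.  91. 140.]
spray [ 551. -389.  150.]
spool [590. 428.  60.]
drop [752. 101.  80.]
cup [769. -51.  65.]
```

View pics/crop2.png

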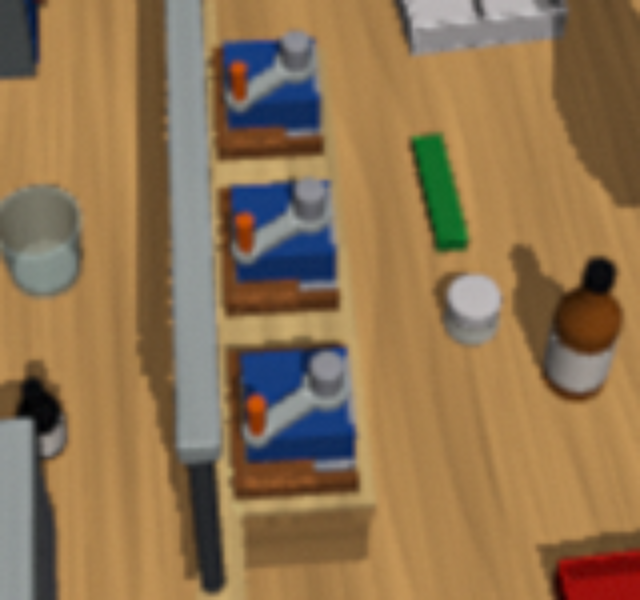

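The scene crop shows all three arms near home, with the orange knobs left of and behind the hubs. Stand: origin about (584,26), yaw about -2.4°. Knobs: about (606,-84), (613,55) and (619,194). Tray: (356,321). I'll yaw and tilt the tool while moving to a point in front of the right knob.

Emit:
play_rows --pt "0.6 0.65 0.1 0 0 -0.39 -0.2" --pt "0.65 0.65 0.1 0 0 -0.39 -0.2" --pt "0.65 0.65 0.1 0 0 -0.39 -0.2" --pt "0.65 0.65 0.1 0 0 -0.39 -0.2" --pt "0.65 0.65 0.1 0 0 -0.39 -0.2" --pt "0.65 0.65 0.1 0 0 -0.39 -0.2" --pt "0.65 0.65 0.1 0 0 -0.39 -0.2" --pt "0.65 0.65 0.1 0 0 -0.39 -0.2"

```text
time_s: 0.77
eef_pos: [354.9, -294.1, 263.4]
ee_rot: [-0.0, 1.0, -0.022, -0.0]
force: [1.3, -1.2, 0.3]
grip_width: 0.398
```

Emit:
play_rows --pt "0.6 0.65 0 -0.03 -0.63 0 -0.2" --pt "0.6 0.65 0 -0.03 -0.63 0 -0.2" --pt "0.6 0.65 0 -0.03 -0.63 0 -0.2" --pt "0.6 0.65 0 -0.03 -0.63 0 -0.2" --pt "0.6 0.65 0 -0.03 -0.63 0 -0.2" --pt "0.6 0.65 0 -0.03 -0.63 0 -0.2" --pt "0.6 0.65 0 -0.03 -0.63 0 -0.2" --pt "0.6 0.65 0 -0.03 -0.63 0 -0.2"

```text
time_s: 1.43
eef_pos: [546.8, -86.3, 263.4]
ee_rot: [0.007, 0.965, -0.02, 0.263]
force: [1.1, 0.5, -1.4]
grip_width: 0.4
```

```bash
cat >> h.py <<'E'
def rot(s): q=s['ee_rot']; return R.from_quat([q[1],q[2],q[3],q[0]])
def wcloud(s,c):
    v,u=np.mgrid[:400,:640]; z=c['z_map']
    P=np.stack([(u-c['cx'])/c['fx']*z,(v-c['cy'])/c['fy']*z,z,np.ones_like(z)],-1)
    T=np.array(c['tool_from_camera']); Q=(P@T.T)[...,:3]
    return Q@rot(s).as_matrix().T+s['eef_pos']
def st(): 
    s=sensors.sense(); M=rot(s).as_matrix(); print(s['time_s'],s['eef_pos'].round(1),'y',M[:,1].round(3),'z',M[:,2].round(3),'F',s['force'].round(1),'g',round(s['grip_width'],3),'J',s['joints'].round(2)); return s
def orange(px):
    H,S,V=cv2.split(cv2.cvtColor(px,cv2.COLOR_RGB2HSV)); return (H>=3)&(H<15)&(S>180)&(V>130)
E
python3 - <<'E'
from h import *
s=st(); c=capture('wrist'); save(c,'w1.png'); P=wcloud(s,c)
b,l=blobs(orange(c['pixels']),15)
for i,a,ce in b:
    Q=P[(l==i)&(c['z_map']>0)]; print(a[4],ce.round(),np.median(Q,0).round(1),Q.max(0).round(1),Q.min(0).round(1))
E
```

```text
1.4333 [546.8 -86.3 263.4] y [-0.042 -0.999  0.003] z [ 0.506 -0.024 -0.862] F [ 1.1  0.5 -1.4] g 0.4 J [-0.47  0.09  1.78  0.29  0.8   0.99]
76 [136. 187.] [614.1  55.8 177.4] [618.2  60.3 178.8] [610.4  51.9 175.7]
67 [308. 191.] [605.8 -78.8 177.5] [622.  -72.4 178.7] [601.  -81.2 110.5]
```

View pics/w1.png

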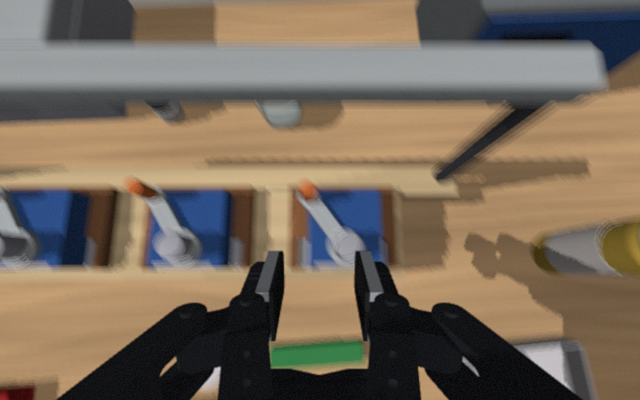

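The wrist view shows the right knob at (308,191), measured at about (606,-79), and the middle knob at (136,187), measured at (614,56). The fork can go straight over the right one; then I sweep to half way and check the force.

Emit:
play_rows --pt "0.4 0.04 -0.66 0 0 0 -0.2" --pt "0.4 0.04 -0.66 0 0 0 -0.2" --pt "0.4 0.04 -0.66 0 0 0 -0.2" --pt "0.4 0.04 -0.66 0 0 0 -0.2" --pt "0 0 0 0 0 0 -0.2"

```text
time_s: 1.9
eef_pos: [609.3, -80.3, 151.6]
ee_rot: [0.005, 0.966, -0.02, 0.257]
force: [-0.4, 0.1, -0.9]
grip_width: 0.403
```

Emit:
play_rows --pt "0.1 -0.25 0 0 0 0 -0.2" --pt "0.05 -0.25 0 0 0 0 -0.2" --pt "0.03 -0.2 0 0 0 0 -0.2" --pt "0.02 -0.18 0 0 0 0 -0.2" --pt "0 -0.18 0 0 0 0 -0.2" --pt "0 -0.12 0 0 0 0 -0.2" --pt "0 -0.07 0 0 0 0 -0.2"

```text
time_s: 2.48
eef_pos: [618.0, -132.4, 158.3]
ee_rot: [0.007, 0.965, -0.02, 0.261]
force: [-0.6, 1.6, 0.7]
grip_width: 0.4
```

```bash
python3 - <<'E'
from h import *
s=st(); c=capture('wrist'); save(c,'w2.png'); P=wcloud(s,c)
b,l=blobs(orange(c['pixels']),15)
for i,a,ce in b:
    Q=P[(l==i)&(c['z_map']>0)]; print(a[4],ce.round(),np.median(Q,0).round(1),Q.max(0).round(1),Q.min(0).round(1))
E
```

```text
2.4833 [ 618.  -132.4  158.3] y [-0.043 -0.999  0.004] z [ 0.504 -0.025 -0.863] F [-0.6  1.6  0.7] g 0.4 J [-0.48  0.38  1.7   0.38  0.6   0.86]
377 [293. 292.] [ 606.9 -119.1  177.4] [ 611.6 -113.8  179.2] [ 601.6 -124.2  175.7]
```

View pics/w2.png

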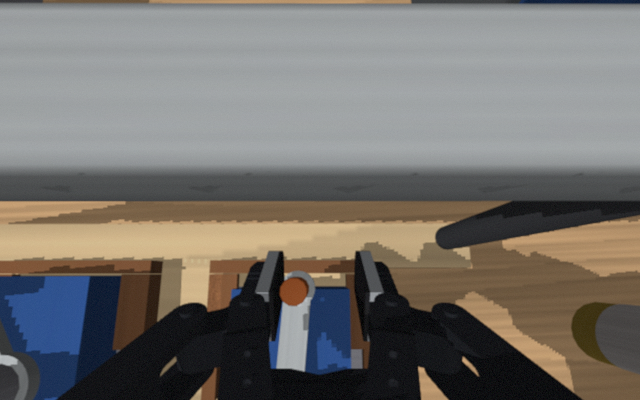

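The left pad is pushing the knob at (293,292), which measures y≈-119, with only 1.6 N. I'll continue carefully.

Emit:
play_rows --pt "0 -0.1 0 0 0 0 -0.2" --pt "-0.02 -0.1 0 0 0 0 -0.2" --pt "-0.02 -0.1 0 0 0 0 -0.2" --pt "-0.02 0 0 0 0 0 -0.2"

```text
time_s: 2.87
eef_pos: [615.5, -144.0, 157.7]
ee_rot: [0.007, 0.965, -0.02, 0.261]
force: [-0.6, 0.5, -0.4]
grip_width: 0.394
```

Emit:
play_rows --pt "-0.06 -0.14 0 0 0 0 -0.2" --pt "-0.06 -0.14 0 0 0 0 -0.2" --pt "-0.06 -0.12 0 0 0 0 -0.2" --pt "-0.04 -0.06 0 0 0 0 -0.2" --pt "0 0 0 0 0 0 -0.2"

```text
time_s: 3.28
eef_pos: [606.4, -162.4, 157.6]
ee_rot: [0.007, 0.965, -0.02, 0.261]
force: [-0.7, 1.0, 0.2]
grip_width: 0.401
```

```bash
python3 - <<'E'
from h import *
s=st(); c=capture('wrist'); P=wcloud(s,c)
b,l=blobs(orange(c['pixels']),15)
for i,a,ce in b:
    Q=P[(l==i)&(c['z_map']>0)]; print(a[4],ce.round(),np.median(Q,0).round(1),Q.max(0).round(1),Q.min(0).round(1))
c=fixc(capture('scene')); P=cloud(c); m=(P[...,2]>163)&(P[...,2]<174)&(P[...,0]>530)&(P[...,0]<620)&(cv2.cvtColor(c['pixels'],cv2.COLOR_RGB2HSV)[...,1]<60)&(P[...,1]>-160)&(P[...,1]<200)
b,l=blobs(m,10)
for i,a,ce in b: Q=P[l==i]; print('hub',a[4],Q.mean(0).round(1),Q.min(0).round(),Q.max(0).round())
E
```

```text
3.2833 [ 606.4 -162.4  157.6] y [-0.043 -0.999  0.003] z [ 0.503 -0.024 -0.864] F [-0.7  1.   0.2] g 0.401 J [-0.55  0.38  1.71  0.43  0.62  0.77]
312 [291. 295.] [ 594.3 -148.2  177.4] [ 598.4 -143.5  179.4] [ 588.7 -154.2  175.8]
hub 12 [ 608.5 -137.8  168.4] [ 599. -143.  164.] [ 614. -130.  174.]
hub 41 [ 555.1 -112.1  169. ] [ 545. -125.  163.] [ 566. -102.  173.]
hub 46 [567.4  29.2 169.2] [558.  16. 164.] [578.  38. 174.]
hub 56 [572.9 168.7 169.5] [563. 158. 164.] [583. 178. 174.]
```

Emit:
play_rows --pt "-0.03 -0.06 0 0 0 0 -0.2" --pt "-0.02 -0.04 0 0 0 0 -0.2" --pt "0 0 0 0 0 0 -0.2"

```text
time_s: 3.63
eef_pos: [604.9, -165.7, 157.9]
ee_rot: [0.007, 0.965, -0.02, 0.261]
force: [1.4, 3.3, 1.0]
grip_width: 0.402
```

```bash
cat >> h.py <<'E'
def hubs(c):
    P=cloud(c); m=(P[...,2]>163)&(P[...,2]<174)&(P[...,0]>480)&(P[...,0]<620)&(cv2.cvtColor(c['pixels'],cv2.COLOR_RGB2HSV)[...,1]<60)&(P[...,1]>-160)&(P[...,1]<200)
    b,l=blobs(m,10)
    for i,a,ce in b: Q=P[l==i]; print('hub',a[4],ce.round(1),Q.mean(0).round(1),Q.min(0).round(),Q.max(0).round())
    b,l=blobs(orange(c['pixels'])&(P[...,2]>165),5)
    for i,a,ce in b: Q=P[l==i]; print('knob',a[4],ce.round(1),Q.mean(0).round(1))
E
python3 - <<'E'
from h import *
hubs(load('scene0.npy')); st(); print(); hubs(fixc(capture('scene')))
E
```

```text
hub 34 [313.2 170.4] [ 562.1 -111.   169.4] [ 553. -122.  164.] [ 572. -102.  172.]
hub 46 [316.9 208. ] [567.3  29.8 169.5] [558.  16. 163.] [576.  39. 173.]
hub 56 [321.1 251.7] [573.1 168.4 169.2] [562. 157. 166.] [583. 177. 173.]
knob 5 [308.6  39.2] [ 521.2 -628.3  295.9]
knob 14 [299.2 178. ] [606.  -80.4 174.7]
knob 20 [300.6 216.2] [617.4 118.6 259.2]
knob 22 [303.6 261.9] [619.3 195.6 175. ]
3.6333 [ 604.9 -165.7  157.9] y [-0.042 -0.999  0.003] z [ 0.504 -0.024 -0.863] F [1.4 3.3 1. ] g 0.402 J [-0.56  0.38  1.71  0.43  0.63  0.76]

hub 11 [297.7 164.5] [ 605.4 -140.   169.1] [ 596. -150.  165.] [ 610. -135.  171.]
hub 40 [315.6 169.7] [ 554.5 -113.   169.3] [ 544. -123.  163.] [ 565. -105.  173.]
hub 46 [316.9 207.8] [567.5  29.5 169.5] [559.  16. 163.] [578.  38. 173.]
hub 61 [321.2 251.8] [572.9 168.7 169.2] [563. 158. 163.] [583. 178. 173.]
knob 9 [309.  39.] [ 519.5 -631.   295.1]
knob 12 [290.8  54.7] [ 587.1 -627.2  240.3]
knob 33 [307.3  54.7] [ 531.6 -582.8  263.1]
knob 20 [300.7 216.2] [614.   56.3 174.5]
knob 22 [303.6 261.9] [619.4 195.7 175.2]
```

Right clamp's arm is sound and at its stop, but the clamp slid about 7 mm towards the robot. I'll yaw the fork so it pushes tangentially on the next ones. Next: the middle clamp.

Emit:
play_rows --pt "0 0.1 0 0 0 0 -0.2" --pt "-0.31 0 0.54 0 0 0 -0.2" --pt "-0.31 0 0.54 0 0 0 -0.2" --pt "-0.31 0 0.54 0 0 0 -0.2" --pt "0.07 0.86 0.05 0 0 0.63 -0.2" --pt "0.07 0.86 0.05 0 0 0.63 -0.2" --pt "0.07 0.86 0 0 0 0.63 -0.2" --pt "0.07 0.86 0 0 0 0.63 -0.2"

```text
time_s: 4.35
eef_pos: [578.6, -22.8, 226.7]
ee_rot: [-0.027, 0.959, 0.109, 0.26]
force: [-0.5, -0.8, -0.1]
grip_width: 0.402
```

Emit:
play_rows --pt "0.07 0.86 0 0 0 0.63 -0.2" --pt "0.07 0.86 0 0 0 0.63 -0.2" --pt "0 0 0 0 0 0 -0.2"

```text
time_s: 4.6
eef_pos: [584.1, 49.0, 226.5]
ee_rot: [-0.046, 0.95, 0.174, 0.257]
force: [0.2, -1.0, -0.5]
grip_width: 0.4
```

Emit:
play_rows --pt "0.3 0.07 -0.57 0 0 0 -0.2" --pt "0.3 0.07 -0.57 0 0 0 -0.2" --pt "0.3 0.07 -0.57 0 0 0 -0.2" --pt "0.1 -0.27 0 0 0 0 -0.2" --pt "0.04 -0.19 0 0 0 -0.8 -0.2" --pt "0.04 -0.19 0 0 0 -0.8 -0.2" --pt "0 -0.18 0 0 0 -0.9 -0.2" --pt "0 -0.18 0 0 0 -0.9 -0.2"

```text
time_s: 5.27
eef_pos: [627.5, 11.3, 159.0]
ee_rot: [0.003, 0.965, -0.003, 0.262]
force: [-1.3, -0.1, -1.4]
grip_width: 0.399
```

Emit:
play_rows --pt "0 -0.05 0 0 0 -0.4 -0.2"

```text
time_s: 5.35
eef_pos: [627.5, 9.4, 159.1]
ee_rot: [0.008, 0.965, -0.023, 0.261]
force: [0.2, 1.3, -0.4]
grip_width: 0.402
```

```bash
cat >> h.py <<'E'
def wk():
    s=st(); c=capture('wrist'); P=wcloud(s,c); b,l=blobs(orange(c['pixels']),40)
    for i,a,ce in b:
        Q=P[(l==i)&(c['z_map']>0)]
        if Q[:,2].max()>150: print('wknob',a[4],ce.round(),np.median(Q,0).round(1))
    return c
E
python3 -c "
from h import *
wk(); hubs(fixc(capture('scene')))"
```

```text
5.35 [627.5   9.4 159.1] y [-0.05  -0.999  0.004] z [ 0.504 -0.028 -0.863] F [ 0.2  1.3 -0.4] g 0.402 J [-0.2   0.37  1.72  0.14  0.53  1.31]
hub 28 [317.8 208.8] [565.2  32.6 169.2] [558.  21. 164.] [576.  39. 173.]
hub 57 [321.2 251.7] [572.7 168.7 169.6] [563. 158. 164.] [583. 178. 174.]
knob 11 [308.7  39.3] [ 520.6 -629.   295.2]
knob 15 [290.4  54.9] [ 592.7 -537.4  292.3]
knob 15 [303.1  54.6] [ 542.2 -623.4  240.3]
knob 11 [315.7  53.8] [ 495.9 -624.9  239.9]
knob 19 [301.7 160.5] [ 592.3 -150.6  174.1]
knob 22 [303.6 261.9] [619.4 195.7 175.2]
```

```bash
python3 -c "
from h import *
c=capture('wrist'); save(c,'w3.png')"
```

```text
(no output)
```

View pics/w3.png

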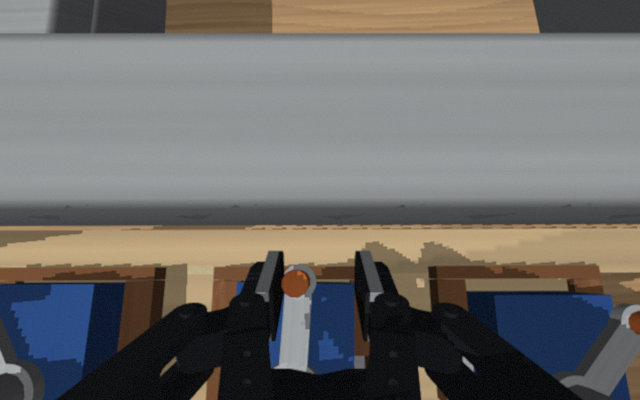

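The middle knob, at (295,283), is in the fork just short of half way and still moving. The mask missed it because it is in shadow. I'll step on.

Emit:
play_rows --pt "0 -0.08 0 0 0 0 -0.2" --pt "0 0 0 0 0 0 -0.2"

```text
time_s: 5.67
eef_pos: [627.7, 6.7, 158.5]
ee_rot: [0.007, 0.965, -0.021, 0.261]
force: [0.2, -0.4, 0.5]
grip_width: 0.403
```

Emit:
play_rows --pt "0 -0.08 0 0 0 0 -0.2" --pt "0 0 0 0 0 0 -0.2"

```text
time_s: 5.83
eef_pos: [627.6, 3.6, 158.2]
ee_rot: [0.007, 0.965, -0.021, 0.261]
force: [0.5, -0.1, -0.2]
grip_width: 0.401
```

```bash
sed -i 's/(V>130)/(V>70)/' h.py; python3 -c "
from h import *
wk(); hubs(fixc(capture('scene')))"
```

```text
5.8333 [627.6   3.6 158.2] y [-0.044 -0.999  0.003] z [ 0.504 -0.025 -0.864] F [ 0.5 -0.1 -0.2] g 0.401 J [-0.22  0.37  1.72  0.16  0.53  1.28]
wknob 525 [293. 285.] [619.3  16.8 177.4]
wknob 342 [631. 324.] [ 593.2 -145.2  152.9]
hub 36 [317.1 208.3] [567.1  31.  169.4] [558.  22. 163.] [578.  38. 174.]
hub 58 [321.2 251.7] [572.8 168.3 169. ] [563. 156. 163.] [583. 177. 173.]
knob 867 [312.3  55.3] [ 511.  -599.3  250.3]
knob 21 [301.4 160.6] [ 593.2 -150.1  174.3]
knob 24 [303.5 262. ] [619.7 195.9 174.9]
```

Middle is sound as well (about 0.94 rad already). On to its stop.

Emit:
play_rows --pt "-0.03 -0.14 0 0 0 0 -0.2" --pt "-0.05 -0.14 0 0 0 0 -0.2" --pt "-0.06 -0.14 0 0 0 0 -0.2" --pt "-0.06 -0.14 0 0 0 0 -0.2" --pt "-0.05 -0.08 0 0 0 0 -0.2" --pt "0 0 0 0 0 0 -0.2"

```text
time_s: 6.43
eef_pos: [617.2, -22.2, 158.0]
ee_rot: [0.008, 0.965, -0.021, 0.261]
force: [0.3, -0.1, -0.1]
grip_width: 0.397
```

Emit:
play_rows --pt "-0.02 -0.05 0 0 0 0 -0.2" --pt "0 0 0 0 0 0 -0.2"

```text
time_s: 6.6
eef_pos: [616.7, -23.5, 158.1]
ee_rot: [0.007, 0.965, -0.021, 0.261]
force: [0.6, 0.1, -0.6]
grip_width: 0.402
```

```bash
python3 -c "
from h import *
wk(); hubs(fixc(capture('scene')))"
```

```text
6.6 [616.7 -23.5 158.1] y [-0.044 -0.999  0.003] z [ 0.503 -0.025 -0.864] F [ 0.6  0.1 -0.6] g 0.402 J [-0.28  0.35  1.75  0.22  0.53  1.18]
wknob 470 [292. 293.] [605.3  -9.8 177.4]
wknob 1594 [607. 308.] [ 592.3 -146.2  173. ]
hub 13 [299.5 189.5] [608.9 -40.9 169.8] [599. -44. 166.] [619. -39. 173.]
hub 47 [316.7 207.6] [567.8  28.1 169. ] [558.  14. 163.] [578.  38. 174.]
hub 57 [321.1 251.5] [573.  168.  169.5] [563. 158. 165.] [584. 178. 174.]
knob 862 [312.2  55.1] [ 511.7 -600.4  250.3]
knob 21 [301.4 160.6] [ 593.2 -150.5  173.9]
knob 23 [303.5 261.9] [619.7 196.1 175.9]
```

Emit:
play_rows --pt "-0.02 -0.05 0 0 0 0 -0.2" --pt "0 0 0 0 0 0 -0.2"

```text
time_s: 6.87
eef_pos: [616.1, -25.2, 158.2]
ee_rot: [0.007, 0.965, -0.021, 0.261]
force: [0.7, 2.7, 0.8]
grip_width: 0.4
```

Emit:
play_rows --pt "0 0.1 0 0 0 0 -0.2" --pt "-0.31 0 0.54 0 0 0 -0.2" --pt "-0.31 0 0.54 0 0 0 -0.2" --pt "-0.31 0 0.54 0 0 0 -0.2" --pt "0.04 0.87 0.05 0 0 0.63 -0.2" --pt "0.04 0.87 0.05 0 0 0.63 -0.2" --pt "0.04 0.87 0 0 0 0.63 -0.2" --pt "0.04 0.87 0 0 0 0.63 -0.2"

```text
time_s: 7.53
eef_pos: [585.0, 119.4, 227.3]
ee_rot: [-0.027, 0.959, 0.108, 0.26]
force: [1.2, -0.0, 0.4]
grip_width: 0.399
```

Emit:
play_rows --pt "0.04 0.87 0 0 0 0.63 -0.2" --pt "0.04 0.87 0 0 0 0.63 -0.2" --pt "0 0 0 0 0 0 -0.2"

```text
time_s: 7.78
eef_pos: [588.0, 191.8, 226.8]
ee_rot: [-0.045, 0.95, 0.173, 0.257]
force: [0.4, -0.2, -0.3]
grip_width: 0.398
```

```bash
python3 -c "
from h import *
wk(); hubs(fixc(capture('scene')))"
```

```text
7.7833 [588.  191.8 226.8] y [ 0.351 -0.936  0.003] z [ 0.473  0.175 -0.864] F [ 0.4 -0.2 -0.3] g 0.398 J [0.07 0.27 1.66 0.22 0.71 1.15]
wknob 250 [333. 223.] [617.6 194.8 177.1]
wknob 714 [620. 356.] [602.9  -5.5 165.1]
hub 42 [315.7 170. ] [ 554.6 -111.9  169.2] [ 544. -124.  164.] [ 565. -101.  174.]
hub 14 [314.2 207.1] [574.3  25.6 168.7] [569.  19. 164.] [578.  33. 172.]
knob 880 [312.6  55.1] [ 509.8 -604.4  247.7]
knob 20 [301.6 160.6] [ 592.5 -151.1  173.5]
knob 24 [301.8 196.7] [608.5  46.5 243.7]
knob 24 [303.5 262. ] [619.7 195.9 174.9]
```

Emit:
play_rows --pt "0.3 0.04 -0.57 0 0 0 -0.2" --pt "0.3 0.04 -0.57 0 0 0 -0.2" --pt "0.3 0.04 -0.57 0 0 0 -0.2" --pt "0.1 -0.27 0 0 0 0 -0.2" --pt "0.04 -0.19 0 0 0 -0.8 -0.2" --pt "0.04 -0.19 0 0 0 -0.8 -0.2" --pt "0 -0.15 0 0 0 -0.9 -0.2" --pt "0 0 0 0 0 -0.9 -0.2"

```text
time_s: 8.55
eef_pos: [631.7, 157.9, 158.4]
ee_rot: [0.002, 0.965, -0.002, 0.261]
force: [0.8, -0.6, -1.0]
grip_width: 0.403
```

Emit:
play_rows --pt "0 -0.06 0 0 0 -0.4 -0.2" --pt "0 0 0 0 0 0 -0.2"

```text
time_s: 8.72
eef_pos: [631.6, 157.1, 158.5]
ee_rot: [0.007, 0.965, -0.02, 0.261]
force: [-0.3, -0.0, -0.4]
grip_width: 0.4
```

```bash
python3 -c "
from h import *
wk(); hubs(fixc(capture('scene')))"
```

```text
8.7167 [631.6 157.1 158.5] y [-0.042 -0.999  0.004] z [ 0.503 -0.024 -0.864] F [-0.3 -0.  -0.4] g 0.4 J [ 0.09  0.43  1.63 -0.13  0.56  1.8 ]
wknob 501 [294. 278.] [626.2 169.9 177.4]
hub 40 [315.7 170.1] [ 554.6 -112.   168.8] [ 544. -127.  163.] [ 565. -102.  172.]
hub 30 [315.8 206.6] [570.   25.  169.6] [561.  16. 165.] [578.  35. 173.]
hub 15 [323.7 250.7] [566.3 166.5 169.6] [563. 158. 166.] [571. 171. 172.]
knob 889 [312.8  55.4] [ 509.1 -602.2  248.1]
knob 20 [301.5 160.5] [ 593.  -150.1  174.8]
knob 24 [301.8 196.7] [605.1 -10.6 174.2]
knob 6 [298.8 251. ] [628.4 165.8 178.7]
```

Emit:
play_rows --pt "0 -0.05 0 0 0 0 -0.2" --pt "0 0 0 0 0 0 -0.2"

```text
time_s: 8.98
eef_pos: [631.7, 155.2, 158.5]
ee_rot: [0.007, 0.965, -0.019, 0.261]
force: [0.3, -0.1, -0.1]
grip_width: 0.404
```

Emit:
play_rows --pt "0 -0.05 0 0 0 0 -0.2" --pt "0 0 0 0 0 0 -0.2"

```text
time_s: 9.15
eef_pos: [631.6, 153.4, 158.5]
ee_rot: [0.007, 0.965, -0.019, 0.261]
force: [0.7, 0.5, 0.7]
grip_width: 0.397
```

Emit:
play_rows --pt "0 -0.05 0 0 0 0 -0.2" --pt "0 0 0 0 0 0 -0.2"

```text
time_s: 9.32
eef_pos: [631.6, 151.7, 158.5]
ee_rot: [0.007, 0.965, -0.019, 0.261]
force: [0.4, 0.9, -0.1]
grip_width: 0.402
```

```bash
python3 -c "
from h import *
wk()"
```

```text
9.3167 [631.6 151.7 158.5] y [-0.039 -0.999  0.003] z [ 0.503 -0.022 -0.864] F [ 0.4  0.9 -0.1] g 0.402 J [ 0.08  0.43  1.63 -0.12  0.56  1.77]
wknob 512 [293. 278.] [626.1 164.9 177.5]
wknob 129 [636. 307.] [604.7  -5.3 149.1]
```

Emit:
play_rows --pt "0 -0.05 0 0 0 0 -0.2" --pt "0 0 0 0 0 0 -0.2"

```text
time_s: 9.53
eef_pos: [631.9, 150.4, 159.1]
ee_rot: [0.006, 0.965, -0.018, 0.262]
force: [-0.9, 5.6, 1.2]
grip_width: 0.394
```

Emit:
play_rows --pt "0 -0.05 0 0 0 0 -0.2" --pt "0 0 0 0 0 0 -0.2"

```text
time_s: 9.7
eef_pos: [631.9, 149.3, 159.4]
ee_rot: [0.005, 0.965, -0.018, 0.262]
force: [0.2, 10.2, 3.1]
grip_width: 0.405
```

```bash
python3 -c "
from h import *
wk()"
```

```text
9.7 [631.9 149.3 159.4] y [-0.038 -0.999  0.001] z [ 0.506 -0.02  -0.863] F [ 0.2 10.2  3.1] g 0.405 J [ 0.08  0.42  1.64 -0.11  0.56  1.76]
wknob 493 [293. 278.] [626.3 162.7 178.4]
wknob 238 [634. 308.] [604.8  -5.5 150.7]
```

The left arm jams hard at about 0.78 rad, with force rising to 10 N, so the left clamp is the binding one. I'll retreat, reduce the lean to 15° and go over its hub with the jaws wider.

Emit:
play_rows --pt "0 0 0 0 0 0 -0.2" --pt "0 0.12 0 0 0 0 -0.2" --pt "-0.3 0 0.5 0 0 0 -0.2" --pt "-0.3 0 0.5 0 0 0 -0.2" --pt "-0.3 0 0.5 0 0 0 0" --pt "-0.4 0.12 0 0.03 0.83 0 0.2" --pt "-0.4 0.12 0 0.03 0.83 0 0.2" --pt "-0.3 0.12 0 0.03 0.83 0 0.2"

```text
time_s: 10.42
eef_pos: [550.3, 167.3, 219.3]
ee_rot: [0.005, 0.991, -0.018, 0.131]
force: [-0.4, -0.1, 0.1]
grip_width: 0.599
```

```bash
python3 -c "
from h import *
c=wk(); print(np.round(c['tool_from_camera'],2).tolist()); save(c,'w4.png'); hubs(fixc(capture('scene')))"
```

```text
10.4167 [550.3 167.3 219.3] y [-0.038 -0.999  0.004] z [ 0.26  -0.014 -0.965] F [-0.4 -0.1  0.1] g 0.599 J [ 0.11  0.3   1.57 -0.05  1.01  1.74]
wknob 217 [320. 130.] [622.6 165.4 176.8]
wknob 690 [593. 154.] [601.9  -6.3 169.4]
[[0.0, -0.95, -0.31, 78.78], [1.0, 0.0, 0.0, -1.96], [-0.0, -0.31, 0.95, -142.32], [0.0, 0.0, 0.0, 1.0]]
hub 42 [315.6 170.2] [ 554.7 -111.8  168.6] [ 544. -124.  163.] [ 565. -101.  173.]
hub 48 [316.6 207.6] [568.   28.1 168.8] [558.  15. 163.] [578.  39. 173.]
hub 56 [321.1 251.7] [573.  168.6 169.6] [563. 157. 165.] [583. 177. 172.]
knob 881 [312.5  55.1] [ 510.2 -601.7  249.3]
knob 19 [301.5 160.4] [ 593.1 -150.2  175.2]
knob 23 [301.8 196.5] [607.   19.  211.3]
knob 23 [299.5 251.3] [626.8 165.  175.5]
```

View pics/w4.png

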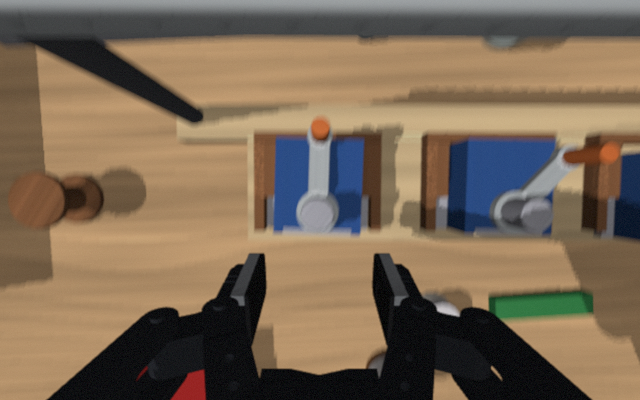

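The left hub, at (317,210), is centred between the jaws, and its arm points straight ahead. The middle arm is out. Descending and gripping.

Emit:
play_rows --pt "0.2 0.01 -0.56 0 0 0 0.2" --pt "0.2 0.01 -0.56 0 0 0 0.2" --pt "0.21 0 -0.55 0 0 0 0.2" --pt "0 0 0 0 0 0 0.2"

```text
time_s: 10.85
eef_pos: [575.0, 167.1, 146.8]
ee_rot: [0.005, 0.991, -0.019, 0.131]
force: [-0.4, -0.4, -1.1]
grip_width: 0.604
```

Emit:
play_rows --pt "0 0 0 0 0 0 -0.6" --pt "0 0 0 0 0 0 -1" --pt "0 0 0 0 0 0 -1" --pt "0 0 0 0 0 0 -1" --pt "0 0 0 0 0 0 -1" --squeeze 80

```text
time_s: 11.27
eef_pos: [576.4, 167.9, 153.5]
ee_rot: [0.005, 0.991, -0.019, 0.135]
force: [-3.2, -1.6, 6.8]
grip_width: 0.223
```

Gripped, at about hub width. Sliding out 60 mm.

Emit:
play_rows --pt "-0.2 0.01 0 0 0 0 -1" --pt "-0.3 0.012 0 0 0 0 -1" --pt "-0.3 0.012 0 0 0 0 -1" --pt "-0.3 0.012 0 0 0 0 -1" --pt "-0.3 0.012 0 0 0 0 -1" --pt "-0.15 0.01 0 0 0 0 -1" --pt "0 0 0 0 0 0 -1"

```text
time_s: 11.85
eef_pos: [513.1, 170.9, 152.5]
ee_rot: [0.004, 0.991, -0.018, 0.134]
force: [-2.7, 0.2, 6.8]
grip_width: 0.22
```

```bash
python3 -c "
from h import *
st(); hubs(fixc(capture('scene')))"
```

```text
11.85 [513.1 170.9 152.5] y [-0.038 -0.999  0.004] z [ 0.265 -0.014 -0.964] F [-2.7  0.2  6.8] g 0.22 J [ 0.13  0.3   1.76 -0.06  0.82  1.77]
hub 41 [315.6 170.1] [ 554.7 -111.9  168.7] [ 545. -122.  164.] [ 566. -101.  174.]
hub 48 [316.7 207.5] [567.8  28.3 169.6] [559.  15. 163.] [578.  37. 174.]
hub 49 [344.1 251.9] [515.7 174.9 168.3] [506. 158. 163.] [522. 195. 174.]
knob 867 [312.7  55.6] [ 509.7 -602.2  247.3]
knob 13 [302.3  44.1] [ 547.6 -586.   302. ]
knob 22 [301.5 160.8] [ 593.  -150.1  173.6]
knob 24 [301.7 196.6] [605.1 -11.2 173.8]
knob 26 [324.5 250.2] [567.9 188.5 207.7]
```

Emit:
play_rows --pt "0 0 0.3 0 0 0 -1" --pt "0 0 0.5 0 0 0 -1" --pt "-0.2 0.1 0.2 0 0 0 -1" --pt "-0.5 0.4 0 0 0 0 -1" --pt "-0.55 0.5 0 0 0 0 -1" --pt "-0.55 0.5 0 0 0 0 -1" --pt "-0.55 0.5 0 0 0 0 -1" --pt "-0.55 0.5 0 0 0 0 -1"

```text
time_s: 12.57
eef_pos: [395.6, 271.2, 190.6]
ee_rot: [0.005, 0.991, -0.019, 0.132]
force: [1.0, 1.3, -6.6]
grip_width: 0.219
```

Emit:
play_rows --pt "-0.55 0.5 0 0 0 0 -1" --pt "-0.5 0.47 0 0 0 0 -1" --pt "-0.38 0.3 0 0 0 0 -1" --pt "0 0 0 0 0 0 -1" --pt "0 0 0 0 0 0 -1"

```text
time_s: 12.98
eef_pos: [339.2, 321.7, 190.9]
ee_rot: [0.005, 0.991, -0.018, 0.132]
force: [0.3, -0.3, -6.1]
grip_width: 0.218
```

```bash
python3 -c "
from h import *
st(); c=fixc(capture('scene')); P=cloud(c); cv2.imwrite('pics/s5.png',cv2.resize(c['pixels'][180:400,300:500],None,fx=2.7,fy=2.7)[:,:,::-1])
H,S,V=cv2.split(cv2.cvtColor(c['pixels'],cv2.COLOR_RGB2HSV)); m=(H>105)&(H<125)&(S>120)&(V>60)&(P[...,1]>220)
b,l=blobs(m,10)
for i,a,ce in b: Q=P[l==i]; print('blue',a[4],ce.round(),Q.min(0).round(),Q.max(0).round())
"
```

```text
12.9833 [339.2 321.7 190.9] y [-0.036 -0.999  0.005] z [ 0.262 -0.014 -0.965] F [ 0.3 -0.3 -6.1] g 0.218 J [ 0.6   0.14  1.85 -0.2   0.94  2.3 ]
blue 107 [418. 289.] [340. 287. 171.] [387. 308. 200.]
blue 437 [424. 308.] [322. 325. 144.] [391. 355. 204.]
```

View pics/s5.png

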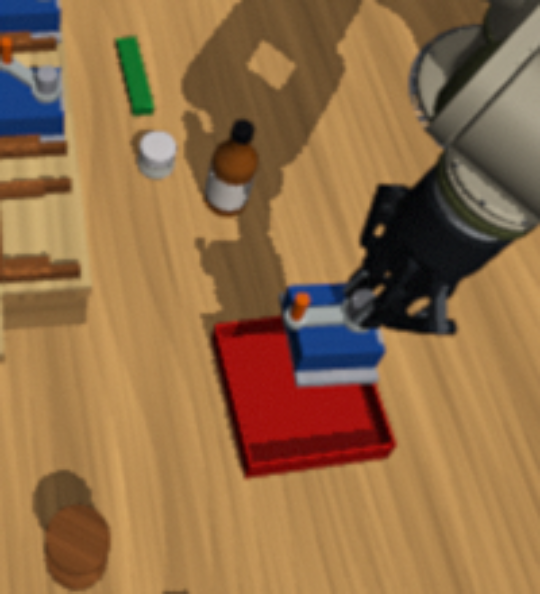

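The clamp hangs level over the tray, with its block at x 322..391 and right-edge y 355, so its centre is about (356,323). Lowering.

Emit:
play_rows --pt "0 0 -0.4 0 0 0 -1" --pt "0 0 -0.7 0 0 0 -1" --pt "0 0 -0.7 0 0 0 -1" --pt "0 0 -0.5 0 0 0 -1" --pt "0 0 -0.3 0 0 0 -1" --pt "0 0 -0.15 0 0 0 -1" --pt "0 0 0 0 0 0 -1"

```text
time_s: 13.62
eef_pos: [340.6, 320.6, 80.5]
ee_rot: [0.005, 0.991, -0.019, 0.132]
force: [0.0, 0.1, -6.5]
grip_width: 0.218
```

Emit:
play_rows --pt "0 0 -0.1 0 0 0 -1" --pt "0 0 -0.1 0 0 0 -1" --pt "0 0 -0.07 0 0 0 -1" --pt "0 0 0 0 0 0 -1" --pt "0 0 0 0 0 0 -1"

```text
time_s: 14.03
eef_pos: [340.8, 321.5, 71.0]
ee_rot: [0.004, 0.991, -0.019, 0.133]
force: [0.4, 0.3, -6.1]
grip_width: 0.224
```

Emit:
play_rows --pt "0 0 -0.05 0 0 0 -1" --pt "0 0 -0.04 0 0 0 -1" --pt "0 0 0 0 0 0 -1"

```text
time_s: 14.28
eef_pos: [340.6, 321.3, 67.0]
ee_rot: [0.005, 0.991, -0.019, 0.133]
force: [-0.2, 0.3, -5.3]
grip_width: 0.217
```

Emit:
play_rows --pt "0 0 -0.05 0 0 0 -1" --pt "0 0 -0.05 0 0 0 -1" --pt "0 0 -0.02 0 0 0 -1" --pt "0 0 0 0 0 0 -1"

```text
time_s: 14.62
eef_pos: [340.7, 321.3, 62.2]
ee_rot: [0.005, 0.991, -0.019, 0.133]
force: [-0.0, 0.2, -6.7]
grip_width: 0.22
```

Emit:
play_rows --pt "0 0 -0.03 0 0 0 -1" --pt "0 0 -0.02 0 0 0 -1" --pt "0 0 0 0 0 0 -1"

```text
time_s: 14.87
eef_pos: [341.4, 321.8, 61.5]
ee_rot: [0.004, 0.991, -0.019, 0.134]
force: [-3.0, -1.9, 6.1]
grip_width: 0.223
```

Force has gone from -6 to +6 N, so it is on the floor. Releasing and backing off along the tool axis.

Emit:
play_rows --pt "0 0 0 0 0 0 -0.4" --pt "0 0 0 0 0 0 0" --pt "0 0 0 0 0 0 0.2" --pt "0 0 0 0 0 0 0.2" --pt "-0.05 0 0.2 0 0 0 0.2" --pt "-0.13 0 0.5 0 0 0 0.2" --pt "-0.2 0 0.8 0 0 0 0.2" --pt "-0.2 0 0.9 0 0 0 0.2"

```text
time_s: 15.53
eef_pos: [316.5, 320.9, 157.1]
ee_rot: [0.005, 0.991, -0.019, 0.132]
force: [0.7, -0.1, -0.1]
grip_width: 0.599
```

Emit:
play_rows --pt "0 0 0.9 0 0 0 0.2" --pt "0 0 0.8 0 0 0 -0.2"

```text
time_s: 15.7
eef_pos: [316.9, 321.5, 227.5]
ee_rot: [0.004, 0.991, -0.018, 0.134]
force: [1.4, 0.3, 0.2]
grip_width: 0.469
```

```bash
python3 -c "
from h import *
s=st(); c=fixc(capture('scene')); hubs(c); P=cloud(c); cv2.imwrite('pics/s6.png',cv2.resize(c['pixels'][140:400,260:500],None,fx=2.3,fy=2.3)[:,:,::-1])
H,S,V=cv2.split(cv2.cvtColor(c['pixels'],cv2.COLOR_RGB2HSV)); m=(H>105)&(H<125)&(S>120)&(V>60)&(P[...,1]>220)
b,l=blobs(m,10)
for i,a,ce in b: Q=P[l==i]; print('blue',a[4],ce.round(),np.percentile(Q,3,axis=0).round(),np.percentile(Q,97,axis=0).round())
"
```

```text
15.7 [316.9 321.5 227.5] y [-0.037 -0.999  0.003] z [ 0.265 -0.012 -0.964] F [1.4 0.3 0.2] g 0.469 J [ 0.63  0.07  1.83 -0.19  1.04  2.32]
hub 39 [315.8 169.9] [ 554.2 -112.4  168.9] [ 545. -125.  163.] [ 565. -103.  172.]
hub 48 [316.7 207.5] [567.7  27.8 168.8] [558.  16. 164.] [578.  37. 173.]
knob 884 [312.6  55.4] [ 509.7 -603.7  247.3]
knob 23 [301.5 160.9] [ 595.5 -113.8  210.6]
knob 22 [301.8 196.4] [605.  -10.8 175. ]
blue 132 [409. 311.] [327. 288.  43.] [387. 306.  50.]
blue 343 [412. 330.] [327. 328.  20.] [391. 354.  49.]
```

View pics/s6.png

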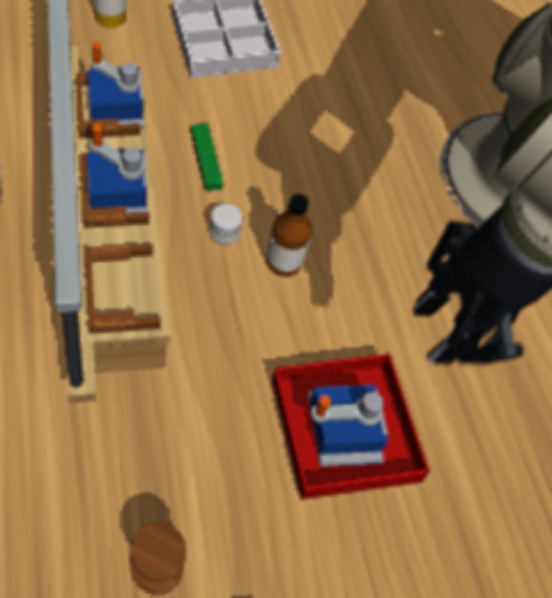

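The clamp stands upright in the middle of the tray; in the crop it is at (350,415) and the tray spans 275..425. The left place is empty, the sound arms are still out and the bystanders are unmoved. Now fold the middle arm back, with the lean at 30° and the fork yawed the other way.

Emit:
play_rows --pt "0.59 -0.72 0.1 -0.03 -0.83 0 -0.2" --pt "0.59 -0.72 0.1 -0.03 -0.83 0 -0.2" --pt "0.59 -0.72 0 -0.03 -0.83 0 -0.2" --pt "0.59 -0.72 0 0 0 -0.6 -0.2" --pt "0.59 -0.72 0 0 0 -0.6 -0.2" --pt "0.59 -0.72 0 0 0 -0.6 -0.2" --pt "0.59 -0.72 0 0 0 -0.6 -0.2" --pt "0.59 -0.72 0 0 0 -0.6 -0.2"

```text
time_s: 16.42
eef_pos: [507.1, 89.3, 232.9]
ee_rot: [0.048, 0.95, -0.171, 0.257]
force: [0.3, 0.1, 0.2]
grip_width: 0.403
```

Emit:
play_rows --pt "0.59 -0.72 0 0 0 -0.6 -0.2" --pt "0.59 -0.72 0 0 0 0 -0.2" --pt "0.4 -0.6 0 0 0 0 -0.2" --pt "0 0 0 0 0 0 -0.2"

```text
time_s: 16.75
eef_pos: [571.5, 5.6, 232.6]
ee_rot: [0.056, 0.944, -0.201, 0.255]
force: [-0.3, 0.3, -0.3]
grip_width: 0.4
```

```bash
python3 -c "
from h import *
wk(); hubs(fixc(capture('scene')))"
```

```text
16.75 [571.5   5.6 232.6] y [-0.408 -0.913  0.004] z [ 0.459 -0.208 -0.863] F [-0.3  0.3 -0.3] g 0.4 J [-0.13  0.2   1.74 -0.23  0.71  2.  ]
wknob 491 [500. 155.] [ 590.7 -145.9  170.9]
wknob 261 [323. 214.] [602.1 -10.  177.2]
hub 43 [315.6 170.2] [ 554.8 -111.8  168.6] [ 544. -127.  163.] [ 565. -102.  173.]
hub 46 [316.7 207.3] [567.8  27.6 169.4] [558.  15. 163.] [578.  37. 173.]
knob 862 [312.   55.3] [ 511.9 -602.3  248.4]
knob 20 [301.6 160.5] [ 592.8 -150.8  174.1]
knob 24 [301.7 196.6] [605.3 -11.  173.8]
```

Emit:
play_rows --pt "0.32 -0.145 -0.62 0 0 0 -0.2" --pt "0.32 -0.145 -0.62 0 0 0 -0.2" --pt "0.32 -0.145 -0.62 0 0 0 -0.2" --pt "0 0 0 0 0 0 -0.2" --pt "0.15 0.26 0 0 0 0 -0.2" --pt "0.11 0.17 0 0 0 0.33 -0.2" --pt "0.11 0.17 0 0 0 0.33 -0.2" --pt "0.04 0.21 0 0 0 0.95 -0.2"

```text
time_s: 17.52
eef_pos: [624.2, 26.5, 159.6]
ee_rot: [0.033, 0.958, -0.117, 0.259]
force: [-0.3, -0.6, -1.0]
grip_width: 0.4
```

Emit:
play_rows --pt "0.04 0.21 0 0 0 0.95 -0.2" --pt "-0.01 0.21 0 0 0 0.7 -0.2" --pt "-0.01 0.21 0 0 0 0.7 -0.2" --pt "-0.06 0.2 0 0 0 0.48 -0.2" --pt "-0.06 0.2 0 0 0 0.48 -0.2" --pt "-0.06 0.12 0 0 0 0 -0.2" --pt "-0.06 0.12 0 0 0 0 -0.2" --pt "-0.06 0.06 0 0 0 0 -0.2"

```text
time_s: 18.18
eef_pos: [613.4, 78.0, 159.6]
ee_rot: [-0.01, 0.964, 0.048, 0.262]
force: [4.6, -13.8, -0.3]
grip_width: 0.401
```

```bash
python3 -c "
from h import *
wk(); hubs(fixc(capture('scene')))"
```

```text
18.1833 [613.4  78.  159.6] y [ 0.097 -0.995  0.005] z [ 0.505  0.045 -0.862] F [  4.6 -13.8  -0.3] g 0.401 J [-0.1   0.35  1.75  0.19  0.53  1.23]
wknob 478 [346. 284.] [606.   67.8 177.4]
hub 42 [315.5 170. ] [ 554.9 -112.3  169. ] [ 544. -124.  163.] [ 566. -102.  173.]
knob 854 [312.4  55.2] [ 511.  -599.6  250.3]
knob 20 [301.5 160.5] [ 593.  -150.1  174.8]
knob 26 [303.8 218.7] [606.6  66.3 175.5]
```

Middle arm is on its home stop (-14 N). Release, retreat and go to the right one.

Emit:
play_rows --pt "0 -0.14 0 0 0 0 -0.2" --pt "-0.32 0 0.58 0 0 0 -0.2" --pt "-0.32 0 0.58 0 0 0 -0.2" --pt "-0.32 0 0.58 0 0 0 -0.2" --pt "-0.04 -0.73 0 0 0 -0.81 -0.2" --pt "-0.04 -0.73 0 0 0 -0.81 -0.2" --pt "-0.04 -0.73 0 0 0 -0.81 -0.2" --pt "-0.04 -0.73 0 0 0 -0.81 -0.2"

```text
time_s: 18.95
eef_pos: [567.6, -45.7, 228.0]
ee_rot: [0.033, 0.958, -0.118, 0.259]
force: [1.1, 0.9, 0.5]
grip_width: 0.4
```

Emit:
play_rows --pt "-0.04 -0.73 0 0 0 -0.81 -0.2" --pt "-0.04 -0.73 0 0 0 -0.81 -0.2" --pt "-0.04 -0.73 0 0 0 -0.81 -0.2" --pt "0 0 0 0 0 0 -0.2"

```text
time_s: 19.28
eef_pos: [563.2, -135.4, 227.7]
ee_rot: [0.067, 0.935, -0.24, 0.252]
force: [0.9, 0.0, -0.5]
grip_width: 0.399
```

```bash
python3 -c "
from h import *
wk(); hubs(fixc(capture('scene')))"
```

```text
19.2833 [ 563.2 -135.4  227.7] y [-0.482 -0.876  0.004] z [ 0.44  -0.246 -0.864] F [ 0.9  0.  -0.5] g 0.399 J [-0.42  0.2   1.75 -0.07  0.67  1.7 ]
wknob 260 [319. 218.] [ 590.4 -149.5  177.3]
wknob 519 [ 19. 362.] [602.8  60.7 164.3]
hub 40 [315.7 170. ] [ 554.6 -111.8  169.3] [ 544. -126.  164.] [ 565. -103.  173.]
hub 48 [317.4 208.1] [566.1  30.4 169.5] [556.  20. 164.] [576.  40. 173.]
knob 864 [312.6  55.3] [ 509.7 -603.4  247.6]
knob 20 [301.4 160.5] [ 593.1 -150.6  174.3]
knob 20 [303.8 218.7] [606.7  65.8 174.7]
```

Emit:
play_rows --pt "0.29 -0.14 -0.58 0 0 0 -0.2" --pt "0.29 -0.14 -0.58 0 0 0 -0.2" --pt "0.29 -0.14 -0.58 0 0 0 -0.2" --pt "0 0 0 0 0 0 -0.2" --pt "0.15 0.27 0 0 0 0 -0.2" --pt "0.22 0.26 0 0 0 0 -0.2" --pt "0.07 0.19 0 0 0 0 -0.2" --pt "0.07 0.19 0 0 0 0 -0.2"

```text
time_s: 20.05
eef_pos: [618.7, -111.3, 159.3]
ee_rot: [0.065, 0.936, -0.236, 0.253]
force: [-1.2, -0.9, -0.6]
grip_width: 0.4
```

Emit:
play_rows --pt "0 0.21 0 0 0 0.48 -0.2" --pt "0 0.21 0 0 0 0.48 -0.2" --pt "-0.07 0.21 0 0 0 0.72 -0.2" --pt "-0.07 0.21 0 0 0 0.72 -0.2" --pt "-0.08 0.13 0 0 0 0.72 -0.2" --pt "-0.08 0.13 0 0 0 0.72 -0.2" --pt "-0.05 0.04 0 0 0 0 -0.2"

```text
time_s: 20.63
eef_pos: [604.3, -66.5, 159.4]
ee_rot: [0.013, 0.964, -0.043, 0.261]
force: [0.9, -0.4, -0.1]
grip_width: 0.402
```

```bash
python3 -c "
from h import *
wk(); hubs(fixc(capture('scene')))"
```

```text
20.6333 [604.3 -66.5 159.4] y [-0.089 -0.996  0.004] z [ 0.503 -0.048 -0.863] F [ 0.9 -0.4 -0.1] g 0.402 J [-0.36  0.33  1.78  0.26  0.54  1.11]
wknob 311 [345. 277.] [598.1 -76.  177.3]
wknob 1123 [ 49. 288.] [604.8  60.5 164.8]
hub 45 [317.4 208.1] [566.2  30.1 168.9] [556.  18. 163.] [576.  40. 173.]
knob 856 [312.6  55.2] [ 509.4 -605.5  246.6]
knob 20 [302.2 178.4] [597.6 -77.3 175.3]
knob 19 [303.7 218.5] [606.8  65.8 175.6]
```

Nearly home; a few mm more until the force shows the stop.

Emit:
play_rows --pt "-0.05 0.06 0 0 0 0 -0.2" --pt "-0.02 0.03 0 0 0 0 -0.2" --pt "0 0 0 0 0 0 -0.2"

```text
time_s: 20.98
eef_pos: [602.4, -63.9, 158.9]
ee_rot: [0.015, 0.964, -0.045, 0.262]
force: [1.4, -4.2, 2.3]
grip_width: 0.397
```

Emit:
play_rows --pt "-0.02 0.04 0 0 0 0 -0.2" --pt "0 0 0 0 0 0 -0.2"

```text
time_s: 21.15
eef_pos: [602.1, -63.4, 159.0]
ee_rot: [0.015, 0.964, -0.045, 0.262]
force: [2.7, -10.4, 0.1]
grip_width: 0.402
```

Emit:
play_rows --pt "0 -0.13 0 0 0 0 -0.2" --pt "-0.32 0 0.58 0 0 0 -0.2" --pt "-0.32 0 0.58 0 0 0 -0.2" --pt "-0.4 0 0.6 0 0 0 -0.2" --pt "-0.6 0 0.5 0 0 0 -0.2" --pt "-0.6 0 0 0 0 0 -0.6" --pt "-0.6 0 0 0 0 0 -1" --pt "0 0 0 0 0 0 -1"

```text
time_s: 21.82
eef_pos: [484.7, -66.4, 248.3]
ee_rot: [0.014, 0.964, -0.045, 0.26]
force: [0.0, -1.5, 0.6]
grip_width: 0.005
```

```bash
python3 -c "
from h import *
wk(); hubs(fixc(capture('scene')))"
```

```text
21.8167 [484.7 -66.4 248.3] y [-0.094 -0.996  0.003] z [ 0.5   -0.05  -0.864] F [ 0.  -1.5  0.6] g 0.005 J [-0.48 -0.04  1.96  0.28  0.75  1.03]
wknob 291 [318. 128.] [590.9 -74.  175.7]
wknob 379 [144. 130.] [602.7  62.4 171.3]
hub 36 [315.3 170.6] [ 555.9 -109.9  168.7] [ 548. -121.  163.] [ 565. -101.  173.]
hub 48 [317.4 208.1] [566.2  30.  168.9] [556.  18. 164.] [576.  39. 172.]
knob 866 [312.7  55.5] [ 510.3 -595.3  251.8]
knob 12 [302.   44.2] [ 540.2 -690.   243.3]
knob 15 [303.  179.7] [595.7 -72.7 174.8]
knob 20 [303.8 218.7] [606.8  66.4 175.6]
```

Both arms are home. The right clamp sits about 6 mm forward of its start, against 12 mm allowed. One last look before handing in.

```bash
python3 -c "
from h import *
c=fixc(capture('scene')); save(c,'end.png'); P=cloud(c); c0=load('scene0.npy')
H,S,V=cv2.split(cv2.cvtColor(c['pixels'],cv2.COLOR_RGB2HSV)); m=(H>105)&(H<125)&(S>120)&(V>60)&(P[...,1]>220)
Q=P[m]; print('tray clamp',np.percentile(Q,2,axis=0).round(),np.percentile(Q,98,axis=0).round())
for n,(u,v) in dict(bottle=(386,242),jar=(358,237),case=(350,208),can=(308,133),spool=(327,378),cup=(250,220),drop=(250,264)).items():
    a,b=[x['pixels'][v-14:v+14,u-12:u+12].astype(int) for x in(c,c0)]; print(n,abs(a-b).mean().round(1))
"
```

```text
tray clamp [326. 289.  19.] [392. 354.  50.]
bottle 5.4
jar 7.5
case 6.2
can 6.6
spool 4.7
cup 7.0
drop 6.3
```

View pics/end.png

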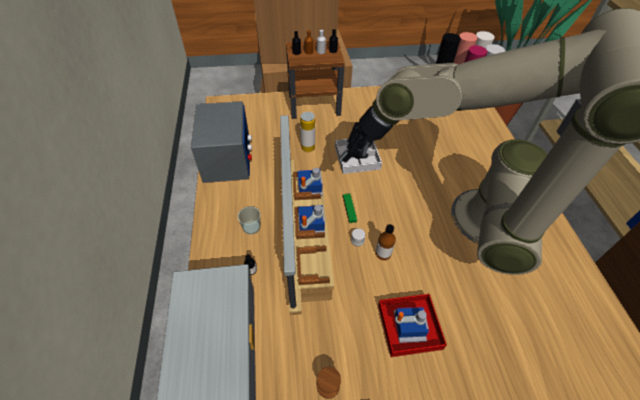

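The final view shows the clamp upright in the tray at (411,322), both sound arms home at (308,182) and (310,219), every bystander in place, and the arm clear of everything.

```bash
python3 -c "
from rig import order
print(order.finish_job())"
```

```text
the job is handed in; nothing more can be done
None
```

The job is handed in at about 22 s of the 72 s allowed; no verdict was reported.

- **Swinging out:** The right and middle arms went to their far stops, at about 1.45 and 1.5 rad. The left arm jammed at about 0.78 rad, with the push rising to 10 N, so the left clamp is the binding one.
- **Reject clamp:** I gripped it by the hub, slid it out about 60 mm and set it on the tray floor with about 12 N of contact. The last picture shows it upright, about 3 mm from the tray's centre.
- **Folding back:** Both sound arms were pushed home until the stop showed at 10 to 14 N. They measure about 0 rad.
- **Seating:** The middle clamp is within about 1–2 mm of its start. The right clamp slid about 7 mm towards the robot during its first swing and ended about 6 mm out, against 12 mm allowed. I left it rather than push it again.
- **Bystanders:** None moved in the last picture, and the gripper is clear of everything.

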